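# Shake-check a sample tin in the materials studio

### The arm

A 6-joint arm with a two-finger parallel gripper is mounted at the origin on the work surface. World frame = base frame: x ahead of the robot, y to its left, z up, the work surface at z = 0. Lengths are in m, angles in rad, forces in N, time in s.
With the tool pointing down it reaches from about 0.275 to 0.825 m from the base axis. Payload 4.9 kg.
Tool frame: the origin (TCP) lies midway between the tips of the shut fingers; the grasp point (between the pads) lies 19 mm behind it (grip_point_offset is the distance from the TCP to the grasp point, in m); z points along the fingers, x is the direction in which the jaws open and shut, and the axes are right-handed (so a half turn about z gives the same grasp; the last joint's range is limited). The gripper opens to 85 mm and grips with 20 to 120 N. Pads are 22 mm wide; open, the fingers measure 114 mm over their backs; the gripper's body (76 mm by 85 mm) begins 54 mm behind the grasp point. The pads swing forward as they close: fully open they stand 13 mm farther back than shut.
Start: joints at [1.049, 0.326, -0.193, 1.052, 0, 1.437], TCP at [0.208, 0.509, 0.231] pointing down, gripper open.
Joint ranges: [-2.65, 2.65], [-0.97, 1.79], [-1.3, 1.35], [-1.93, 2.1], [-1.47, 1.37], [-3.14, 3.14]. Speed limits (rad/s): [2.57, 2.57, 3.14, 3.14, 3.14, 3.14].

### API

Orientations are given as a rotation vector (axis times angle).
In Python, from cell import * gives the robot as it stands. Calls block until the motion is done:
- movep(position, orientation): joint-space move of the TCP to a pose.
- move_l(position, velocity=0.15, rot=None, until_force=None): straight line of the TCP; rot=None keeps the orientation; velocity is the mean speed in m/s. With until_force (N) it stops when the force on the tool has changed by that much, and returns True; else False.
- set_joints(angles): joint-space move.
- let_go() and grab(newtons=None): open the fingers fully, or close them until they stop; newtons is the grip in N (None keeps the last).
- sleep(seconds).
- ik(position, orientation): joint angles nearest the present ones, or None.
- get_state(): the state.
- grab_frame(name): name is "side" or "top" or "wrist"; returns a dict with "img" (420x560x3 uint8, red, green, blue), "fx", "fy", "cx", "cy" (pixels), "k1" (the pictures are not rectified: a ray, as slopes to the right and down, at radius r is drawn at 1 + k1 r^2 times it, then the intrinsics apply), "cam_to_world" (4x4, takes a point from camera to world coordinates); the wrist camera has in their place "T_tool_cam" (4x4, takes a point from camera to tool coordinates, whose origin is the TCP and whose axes are the tool frame's). Camera axes: x right, y down, z forward; pixel columns grow to the right and rows downward; lengths in m; the calibration is good to about 2 mm. A picture is of the moment at which its call begins: read the wrist's pose just before it. There is no depth.
A pose or a line that the arm cannot do raises MotionError and nothing moves.
- sign_off(): hands the job in, once; it reports no verdict.
Trained networks look in the newest picture that a camera, given by its name, has taken for a name from the list of things; names that differ only in an ending like _2 or _b are one class to them, and where a whole thing is asked for, a point or a joint stands for the part that bears it (a point fixed in the world has none). Each returns a list of dicts, best first, with "score" (0 to 1); they miss things now and then, are a little off and sometimes report something else, mostly with a low value. They report only what shows in the picture. A call takes as long as a camera call. They do not tell look-alikes from the thing itself.
- spot_in(camera, name): "centre" ([column, row] in pixels, amid what is visible of it).
- silhouettes(camera, name): "mask" (420x560 bool, what is visible of it) and "centre" ([column, row] in pixels, amid what is visible of it).
- tip_of(camera, name): "centre" ([column, row] in pixels: a listed point, or the origin of a listed thing).
The state is a dict: "clock": time; "q": joint angles; "joint_velocities": joint speeds; "tau": joint torques, N m; "position": TCP position; "eef_rot": TCP orientation; "contact_force": force on the tool from outside, world axes, zero at the start; "wrist_torque": the same for the moment, N m; "finger_gap": opening from 0.0 (shut) to 1.0 (fully open).
Only numpy, scipy, OpenCV 4.12 (cv2) and the standard library are available. Lean on these libraries where they do the work, as an engineer would, in place of code of your own. Each camera call takes 0.05 s, during which the arm holds its last target.

### The job

Pick up the green sample tin that stands on the grey felt mat, and while it is off the table rock it lengthwise, each end down twice in turn by about 20 degrees, feeling for weight or a rattle. If it is empty, set it down upright in the orange returns tray; if a brass knob is still inside, set it back upright on the grey mat. Put it down without dropping it, let go, and leave the twin tin on the marble tile alone.

Things in the scene. Friction and masses are not known exactly. Their poses are not given: they have to be found in the camera images.
- tin_1: one of two twin tins: green, brass-coloured lid fixed shut, 96 mm long (x), 54 wide (y), 60 tall; origin at the centre of the underside, z up. Empty weight about 130 g (110 to 150). One tin, either one, still holds a loose 250 g brass knob that rolls when it is tipped. The tin on the grey mat is the one to check; the other stands on a 4 mm white marble tile further back
- tin_2: one of two twin tins: green, brass-coloured lid fixed shut, 96 mm long (x), 54 wide (y), 60 tall; origin at the centre of the underside, z up. Same as tin_1 in every way: either may be the one on the mat, and either may be the one that holds the knob
- mat: grey felt mat fixed flat on the table, 160 mm (x) by 130 mm (y), 4 mm thick; origin at the centre of its underside, on the table top. The tin to check starts within about 15 mm of its centre
- tray: orange open returns tray fixed on the table, 180 mm (x) by 150 mm (y) outside, walls 5 mm thick and 22 mm tall from the table, floor 5 mm thick; origin at the centre of its underside, on the table top
There are look-alikes about, which are no part of the job. Leave any turquoise look-alike of the mat alone. Leave any pink look-alike of the tin_2 alone.

How it is judged:
On the way, in this order (a step that is already met when the one before it is completed fails the run):
1. the tin from the mat, off the table, is tipped at least 10 degrees with its +x end up (((height (world z) of tin_1 above 0.05 m and angle between tin_1's own x axis and vertical below 1.396 rad and horizontal distance between tin_2 and mat above 0.11 m) or (height (world z) of tin_2 above 0.05 m and angle between tin_2's own x axis and vertical below 1.396 rad and horizontal distance between tin_1 and mat above 0.11 m))), for 0.05 s.
2. then, still off the table, at least 10 degrees with its +x end down (((height (world z) of tin_1 above 0.05 m and angle between tin_1's own x axis and vertical above 1.745 rad and horizontal distance between tin_2 and mat above 0.11 m) or (height (world z) of tin_2 above 0.05 m and angle between tin_2's own x axis and vertical above 1.745 rad and horizontal distance between tin_1 and mat above 0.11 m))), for 0.05 s.
3. then again at least 10 degrees with its +x end up (((height (world z) of tin_1 above 0.05 m and angle between tin_1's own x axis and vertical below 1.396 rad and horizontal distance between tin_2 and mat above 0.11 m) or (height (world z) of tin_2 above 0.05 m and angle between tin_2's own x axis and vertical below 1.396 rad and horizontal distance between tin_1 and mat above 0.11 m))), for 0.05 s.
At the end, for the whole second after the job is handed in: An empty checked tin rests upright (7 deg), flat on the tray floor within 60 mm of the tray's centre, pressing it with under 2.3 N; one with the knob rests so on the mat, within 60 mm of its centre, pressing over 2.3 N. The twin tin is within 20 mm of its start (((horizontal distance between tin_1 and tray below 0.06 m and z of tin_1 in the frame of tray below 0.011 m and (angle between tin_1's own z axis and vertical below 0.12 rad and linear speed of tin_1 below 0.03 m/s) and (horizontal distance between tin_2 and mat above 0.11 m and distance of tin_2 from where it was at the start of the episode below 0.02 m) and contact force between tin_1 and tray between 0.5 and 2.3 N) or (horizontal distance between tin_2 and tray below 0.06 m and z of tin_2 in the frame of tray below 0.011 m and (angle between tin_2's own z axis and vertical below 0.12 rad and linear speed of tin_2 below 0.03 m/s) and (horizontal distance between tin_1 and mat above 0.11 m and distance of tin_1 from where it was at the start of the episode below 0.02 m) and contact force between tin_2 and tray between 0.5 and 2.3 N) or (horizontal distance between tin_1 and mat below 0.06 m and z of tin_1 in the frame of mat below 0.01 m and (angle between tin_1's own z axis and vertical below 0.12 rad and linear speed of tin_1 below 0.03 m/s) and (horizontal distance between tin_2 and mat above 0.11 m and distance of tin_2 from where it was at the start of the episode below 0.02 m) and contact force between tin_1 and mat above 2.3 N) or (horizontal distance between tin_2 and mat below 0.06 m and z of tin_2 in the frame of mat below 0.01 m and (angle between tin_2's own z axis and vertical below 0.12 rad and linear speed of tin_2 below 0.03 m/s) and (horizontal distance between tin_1 and mat above 0.11 m and distance of tin_1 from where it was at the start of the episode below 0.02 m) and contact force between tin_2 and mat above 2.3 N))); the robot touches nothing.
It fails at once if both tins displaced: the twin on the tile was disturbed (distance of each of tin_1, tin_2 from where it was at the start of the episode above 0.03 m).
It fails at once if a tin dropped or flung (over 0.7 m/s out of the fingers) ((linear speed of tin_1 above 0.7 m/s and contact force between the fingers and tin_1 below 0.05 N) or (linear speed of tin_2 above 0.7 m/s and contact force between the fingers and tin_2 below 0.05 N)).
It also fails if it takes over 66 s, if anything falls off the work surface, if the arm or the gripper's body presses on something with over 40 N, if the wrist force passes 120 N, or if a joint passes its speed limit or range.

## Working session

There is one attempt and no reset: what is moved stays moved. The work goes in short steps, each a Python script; the robot and the scene stay as the last script left them, time stands still between calls to the robot, and variables do not carry over. Pictures are saved under pics/ and viewed, and the job is handed in when it is done.

```bash
mkdir -p pics; ls; python3 - <<'E'
from cell import *
import cv2
s=get_state(); print({k:(v if isinstance(v,(int,float)) else [round(float(x),3) for x in v]) for k,v in s.items()})
for n in ["side","top","wrist"]:
    f=grab_frame(n); cv2.imwrite(f"pics/{n}0.png",f["img"][:,:,::-1])
    print(n,[f[k] for k in("fx","fy","cx","cy","k1")]); print(f.get("cam_to_world",f.get("T_tool_cam")))
    for t in ["tin_1","mat","tray"]:
        print(t,[(round(d["score"],2),[round(float(x)) for x in d["centre"]]) for d in silhouettes(n,t)],[(round(d["score"],2),[round(float(x)) for x in d["centre"]]) for d in tip_of(n,t)])
E
```

```text
pics
{'clock': 0.0, 'q': [1.049, 0.327, -0.194, 1.052, -0.0, 1.437], 'joint_velocities': [0.001, 0.001, 0.0, -0.002, -0.0, -0.001], 'tau': [-0.002, -44.34, 26.244, 0.016, -0.0, -0.0], 'position': [0.208, 0.509, 0.23], 'eef_rot': [2.607, 1.751, -0.003], 'contact_force': [0.105, -0.179, 0.189], 'wrist_torque': [-0.03, 0.049, -0.067], 'finger_gap': 0.9984551031293423}
side [476.7225004692433, 476.7225004692433, 280.9557824716493, 203.2378205785554, -0.07819827919574461]
[[ 0.99189259 -0.10175172  0.0761294   0.40056888]
 [-0.12686225 -0.75786645  0.63995657 -0.6575694 ]
 [-0.00742076 -0.64442613 -0.76463056  0.94785609]
 [ 0.          0.          0.          1.        ]]
tin_1 [(0.87, [284, 163]), (0.85, [301, 120]), (0.69, [362, 224])] [(0.77, [282, 172]), (0.61, [363, 232]), (0.59, [301, 126]), (0.32, [308, 306])]
mat [(0.87, [268, 185]), (0.61, [192, 191])] [(0.61, [194, 188]), (0.58, [279, 176])]
tray [(0.69, [305, 306])] [(0.9, [303, 307])]
top [511.0145429934746, 511.0145429934746, 276.3753315655277, 202.33605840240054, 0.014745901963527862]
[[ 1.13712975e-02 -9.83596400e-01  1.80
[... 273 characters left out ...]
]), (0.72, [218, 183])] [(0.86, [220, 185]), (0.71, [148, 158]), (0.69, [311, 126])]
mat [(0.73, [223, 290]), (0.68, [233, 200])] [(0.91, [221, 196]), (0.55, [224, 286]), (0.38, [220, 186])]
tray [(0.78, [380, 189]), (0.24, [232, 202])] [(0.71, [378, 188])]
wrist [367.8731289675839, 367.8731289675839, 277.5846284182249, 214.39289521673203, -0.010162056177851075]
[[ 9.99999567e-01 -1.70115364e-04 -9.15156744e-04  2.99431411e-04]
 [ 4.34980316e-04  9.54610261e-01  2.97857451e-01 -7.65674314e-02]
 [ 8.22947889e-04 -2.97857720e-01  9.54609921e-01 -1.42517761e-01]
 [ 0.00000000e+00  0.00000000e+00  0.00000000e+00  1.00000000e+00]]
tin_1 [] []
mat [(0.83, [58, 296])] [(0.74, [70, 309])]
tray [] []
```

View pics/top0.png

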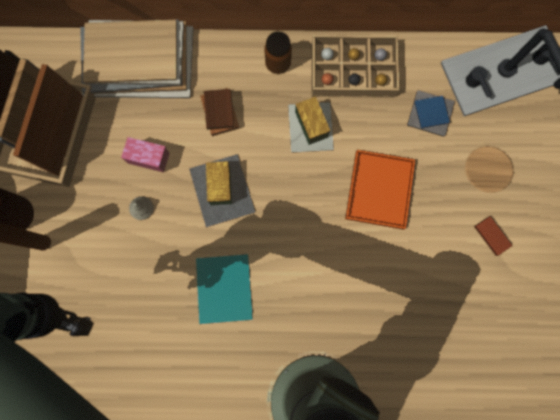

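View pics/side0.png

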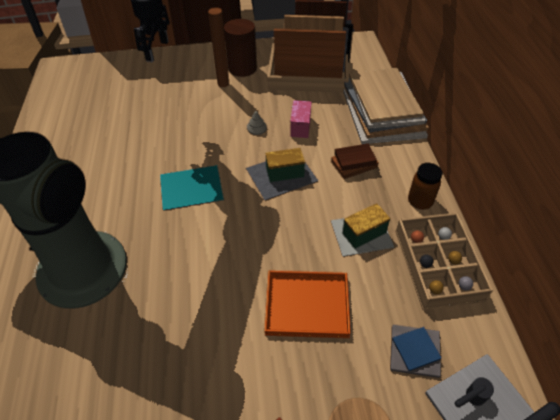

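```bash
cat > h.py <<'E'
from cell import *
import cv2, numpy as np
from scipy.optimize import minimize
from scipy.spatial.transform import Rotation as R
def proj(f,P,T=None):
    T=np.array(f["cam_to_world"]) if T is None else T
    c=(np.linalg.inv(T)@np.c_[P,np.ones(len(P))].T).T[:,:3]
    a=c[:,:2]/c[:,2:]; r2=(a**2).sum(1,keepdims=True)
    a=a*(1+f["k1"]*r2)
    return a*[f["fx"],f["fy"]]+[f["cx"],f["cy"]]
def box(x,y,yaw,z0,l,w,h):
    P=np.array([[i*l/2,j*w/2,k] for i in(-1,1) for j in(-1,1) for k in(0,h)])
    c,s=np.cos(yaw),np.sin(yaw)
    return P@np.array([[c,s,0],[-s,c,0],[0,0,1]])+[x,y,z0]
def hullmask(f,P):
    m=np.zeros((420*4,560*4),np.uint8)
    cv2.fillConvexPoly(m,cv2.convexHull((proj(f,P)*4+1.5).round().astype(np.int32)),1)
    return cv2.resize(m.astype(np.float32),(560,420),interpolation=cv2.INTER_AREA)
def fit(fm,x0,z0,dims):
    def cost(p):
        c=0
        for f,m in fm:
            h=hullmask(f,box(p[0],p[1],p[2],z0,*dims)); c+=np.abs(h-m).sum()/m.sum()
        return c
    best=None
    for y0 in (-.4,0,.4,):
        s=np.array([x0[0],x0[1],x0[2]+y0])
        sim=np.vstack([s,s+[.02,0,0],s+[0,.02,0],s+[0,0,.3]])
        r=minimize(cost,s,method="Nelder-Mead",options=dict(initial_simplex=sim,xatol=1e-4,fatol=1e-4,maxiter=300))
        if best is None or r.fun<best.fun: best=r
    return best.x,best.fun
def ground(f,uv,z):
    T=np.array(f["cam_to_world"])
    r=lambda p: proj(f,np.array([[p[0],p[1],z]]))[0]-uv
    from scipy.optimize import fsolve
    return fsolve(r,[.5,.1])
E
python3 - <<'E'
from h import *
F={n:grab_frame(n) for n in("top","side")}
def near(n,t,uv):
    L=[d for d in silhouettes(n,t) if np.hypot(*(np.array(d["centre"])-uv))<30]
    print(n,t,[(d["score"],d["centre"],d["mask"].sum()) for d in L])
    return L[0]["mask"].astype(np.float32) if L else None
for nm,t,ut,us,z,dims in [("tin","tin_1",(218,183),(285,163),.004,(.096,.054,.06)),("twin","tin_1",(312,120),(362,224),.004,(.096,.054,.06)),
    ("mat","mat",(223,192),(280,180),0,(.16,.13,.004)),("tray","tray",(380,189),(305,306),0,(.18,.15,.022))]:
    g=ground(F["top"],ut,z+dims[2]/2)
    M={n:near(n,t,u) for n,u in(("top",ut),("side",us))}
    for use in(("top","side"),("top",),("side",)):
        fm=[(F[n],M[n]) for n in use if M[n] is not None]
        if fm:
            p,c=fit(fm,[*g,0],z,dims); print(nm,use,p.round(4),round(c,3))
            if len(use)==2:
                for n in use:
                    im=F[n]["img"]; m=hullmask(F[n],box(*p,z,*dims))>.5
                    cs,_=cv2.findContours(m.astype(np.uint8),0,1); im=im.copy(); cv2.drawContours(im,cs,-1,(255,255,255),1); F[n]["img"]=im
cv2.imwrite("pics/fit.png",cv2.resize(np.hstack([F["top"]["img"][80:240,100:440],F["side"]["img"][100:350,220:420][:160]])[:,:,::-1],None,fx=1.45,fy=1.45))
E
```

```text
top tin_1 [(0.67, [219.9, 182.5], np.int64(1006))]
side tin_1 [(0.96, [281.2, 164.6], np.int64(1133))]
tin ('top', 'side') [0.5171 0.2406 0.0705] 0.083
tin ('top',) [0.5175 0.2406 0.0568] 0.043
tin ('side',) [0.5172 0.2412 0.0844] 0.034
top tin_1 [(0.92, [311.1, 120.9], np.int64(1141))]
side tin_1 [(0.86, [365.8, 223.2], np.int64(1429))]
twin ('top', 'side') [0.6838 0.0098 0.3676] 0.089
twin ('top',) [0.6835 0.0094 0.3719] 0.054
twin ('side',) [0.683  0.0095 0.3609] 0.036
top mat [(0.71, [231.6, 198.8], np.int64(2173))]
side mat [(0.71, [272.1, 183.6], np.int64(1149))]
mat ('top', 'side') [0.5078 0.237  0.3149] 1.341
mat ('top',) [0.5075 0.2371 0.3095] 0.497
mat ('side',) [0.508  0.2368 0.3048] 0.838
top tray [(0.84, [382.7, 190.4], np.int64(4326))]
side tray [(0.97, [304.5, 305.4], np.int64(5356))]
tray ('top', 'side') [ 0.5137 -0.1642 -0.1641] 0.055
tray ('top',) [ 0.513  -0.1636 -0.1637] 0.022
tray ('side',) [ 0.5137 -0.1641 -0.1575] 0.031
```

View pics/fit.png

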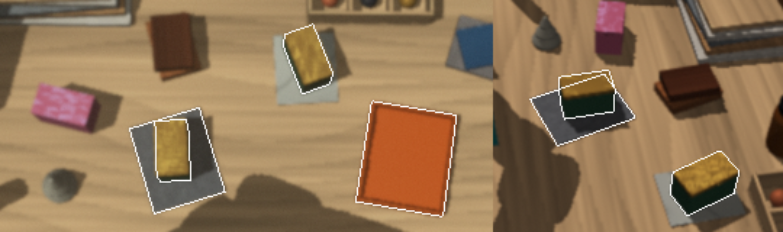

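```bash
cat >> h.py <<'E'
def rot(yaw,tilt=0,flip=False):
    c,s=np.cos(yaw),np.sin(yaw)
    M=np.array([[-s,c,0],[c,s,0],[0,0,-1]]).T
    if flip: M=M@np.diag([-1,-1,1])
    # tilt about world axis along the tin's y
    M=R.from_rotvec(tilt*np.array([-s,c,0])).as_matrix()@M
    return R.from_matrix(M)
def tcp(G,r): return np.array(G)+0.019*r.as_matrix()[:,2]
def force(n=15):
    a=[]
    for _ in range(n): s=get_state(); a.append(list(s["contact_force"])+list(s["wrist_torque"])); sleep(.02)
    return np.mean(a,0).round(3),np.std(a,0).round(3)
E
python3 - <<'E'
from h import *
s=get_state(); print(s["q"])
for fl in(0,1):
  for G,y in(((.517,.2406,.2),.07),((.517,.2406,.045),.07),((.5137,-.164,.2),-.164),((.5137,-.164,.045),-.164)):
    for t in (-.42,0,.42):
        r=rot(y,t,fl); q=ik(tcp(G,r),r.as_rotvec()); print(fl,G,t,None if q is None else np.round(q,2))
r=rot(.07,0,1) 
E
```

```text
[ 1.04877820e+00  3.26180554e-01 -1.92592599e-01  1.05202443e+00
 -1.28856470e-05  1.43657291e+00]
0 (0.517, 0.2406, 0.2) -0.42 [ 0.37  0.17 -0.64  0.35 -0.12  0.27]
0 (0.517, 0.2406, 0.2) 0 [ 0.31  0.4  -0.22  0.95 -0.    0.24]
0 (0.517, 0.2406, 0.2) 0.42 [0.27 0.72 0.24 1.5  0.08 0.18]
0 (0.517, 0.2406, 0.045) -0.42 [ 0.37  0.44 -0.81 -0.08 -0.12  0.27]
0 (0.517, 0.2406, 0.045) 0 [ 0.31  0.58 -0.38  0.61 -0.    0.24]
0 (0.517, 0.2406, 0.045) 0.42 [0.27 0.86 0.09 1.22 0.08 0.18]
0 (0.5137, -0.164, 0.2) -0.42 [-0.52  0.1  -0.73  0.35  0.14 -0.33]
0 (0.5137, -0.164, 0.2) 0 [-0.45  0.35 -0.3   0.93 -0.   -0.28]
0 (0.5137, -0.164, 0.2) 0.42 [-0.4   0.67  0.14  1.46 -0.09 -0.21]
0 (0.5137, -0.164, 0.045) -0.42 [-0.52  0.39 -0.9  -0.12  0.14 -0.33]
0 (0.5137, -0.164, 0.045) 0 [-0.45  0.53 -0.47  0.57 -0.   -0.28]
0 (0.5137, -0.164, 0.045) 0.42 [-0.4   0.81 -0.    1.16 -0.09 -0.21]
1 (0.517, 0.2406, 0.2) -0.42 [ 0.37  0.17 -0.64  0.35 -0.12 -2.87]
1 (0.517, 0.2406, 0.2) 0 [ 0.31  0.4  -0.22  0.95 -0.   -2.91]
1 (0.517, 0.2406, 0.2) 0.42 [ 0.27  0.72  0.24  1.5   0.08 -2.96]
1 (0.517, 0.2406, 0.045) -0.42 [ 0.37  0.44 -0.81 -0.08 -0.12 -2.87]
1 (0.517, 0.2406, 0.045) 0 [ 0.31  0.58 -0.38  0.61 -0.   -2.91]
1 (0.517, 0.2406, 0.045) 0.42 [ 0.27  0.86  0.09  1.22  0.08 -2.96]
1 (0.5137, -0.164, 0.2) -0.42 [-0.52  0.1  -0.73  0.35  0.14  2.81]
1 (0.5137, -0.164, 0.2) 0 [-0.45  0.35 -0.3   0.93 -0.    2.86]
1 (0.5137, -0.164, 0.2) 0.42 [-0.4   0.67  0.14  1.46 -0.09  2.93]
1 (0.5137, -0.164, 0.045) -0.42 [-0.52  0.39 -0.9  -0.12  0.14  2.81]
1 (0.5137, -0.164, 0.045) 0 [-0.45  0.53 -0.47  0.57 -0.    2.86]
1 (0.5137, -0.164, 0.045) 0.42 [-0.4   0.81 -0.    1.16 -0.09  2.93]
```

Unflipped is comfortable everywhere. Approach, zero reading, wrist check.

```bash
python3 - <<'E'
from h import *
r=rot(.07); G=(.517,.2406,.2)
movep(tcp(G,r),r.as_rotvec()); sleep(.3)
print(force()); s=get_state()
f=grab_frame("wrist"); T=np.eye(4); T[:3,:3]=R.from_rotvec(s["eef_rot"]).as_matrix(); T[:3,3]=s["position"]; T=T@np.array(f["T_tool_cam"])
im=f["img"].copy()
P=box(.5172,.2408,.07,.004,.096,.054,.06); uv=proj(f,P,T)
for i in range(8):
  for j in range(i):
    if bin(i^j).count("1")==1: cv2.line(im,tuple(int(v) for v in uv[i]),tuple(int(v) for v in uv[j]),(255,0,0),1)
cv2.imwrite("pics/w1.png",im[:,:,::-1]); print(get_state()["clock"])
E
```

```text
(array([ 0.001,  0.014, -0.037, -0.001,  0.011,  0.001]), array([0.41 , 0.59 , 0.492, 0.022, 0.038, 0.03 ]))
3.675
```

View pics/w1.png

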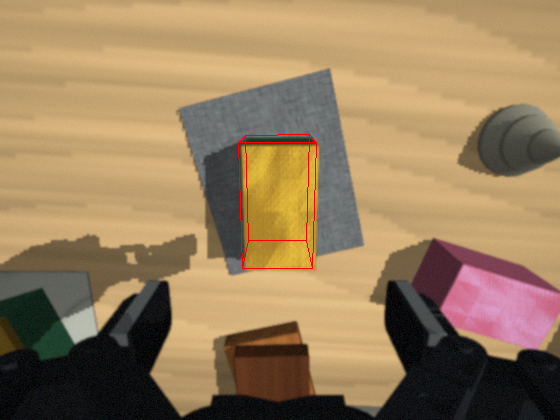

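The wireframe matches the lid (columns 240–317, rows 140–268) to a couple of pixels, so I'm descending to grasp and lift.

```bash
python3 - <<'E'
from h import *
r=rot(.07)
print(move_l(tcp((.517,.2408,.043),r),velocity=.1,until_force=8))
grab(70); s=get_state(); print("gap",s["finger_gap"],s["position"],s["contact_force"])
move_l(tcp((.517,.2408,.20),r),velocity=.1); sleep(.5)
print(force(25)); print(get_state()["finger_gap"],get_state()["clock"])
for n in("wrist","side"):
    f=grab_frame(n); cv2.imwrite(f"pics/{n}2.png",f["img"][:,:,::-1])
E
```

```text
False
gap 0.6212849032035352 [0.51751164 0.2411796  0.02464587] [-0.9679929   0.90041503  5.07936043]
(array([ 6.30e-02, -5.40e-02, -3.89e+00, -1.30e-02,  7.00e-03,  3.00e-03]), array([0.516, 0.561, 0.508, 0.03 , 0.028, 0.029]))
0.6217547937583807 8.425
```

View pics/side2.png

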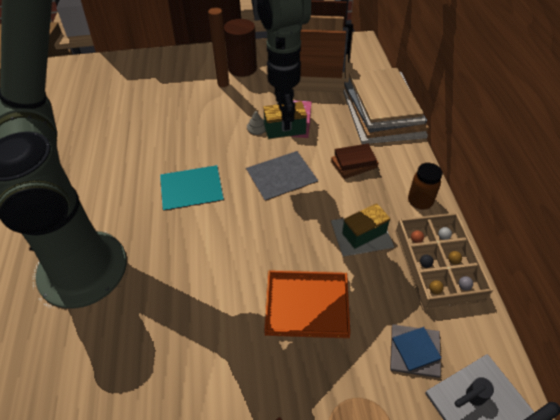

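The tin is off the mat and weighs 3.9 N, about 390 g, so the knob looks to be inside. Next is the rocking, with moments read at each end.

```bash
python3 - <<'E'
from h import *
G=(.517,.2408,.20)
for k,t in enumerate((-.37,.37,-.37,.37,0)):
    r=rot(.07,t); move_l(tcp(G,r),velocity=.012,rot=r.as_rotvec()); sleep(.3)
    m,_=force(12); s=get_state()
    print(t,m,"tilt",round(np.degrees(np.arccos(-R.from_rotvec(s["eef_rot"]).as_matrix()[2,2])),1),s["finger_gap"],s["clock"])
    f=grab_frame("side")
    if k<2: cv2.imwrite(f"pics/rock{k}.png",cv2.resize(f["img"][60:200,200:380,::-1],None,fx=2.2,fy=2.2))
sleep(.4); m,_=force(25); print(m)
f=grab_frame("side"); cv2.imwrite("pics/rockend.png",cv2.resize(f["img"][60:200,200:380,::-1],None,fx=2.2,fy=2.2))
a=[cv2.imread(f"pics/{n}.png") for n in("rock0","rock1")]
cv2.imwrite("pics/rocks.png",np.hstack(a))
E
```

```text
-0.37 [-0.013  0.16  -3.82  -0.039  0.593 -0.006] tilt 21.2 0.6216258819435737 9.7583
0.37 [-0.259 -0.109 -3.963  0.015 -0.562  0.006] tilt 21.2 0.6225066840631723 11.6
-0.37 [-0.175 -0.057 -4.049 -0.036  0.597  0.021] tilt 21.2 0.6223970935265023 13.4417
0.37 [ 3.220e-01  1.120e-01 -3.919e+00  3.200e-02 -5.820e-01 -2.000e-03] tilt 21.2 0.621373599918739 15.2833
0 [-0.044 -0.093 -3.944 -0.023  0.083 -0.004] tilt 0.0 0.6227288187715262 16.5667
[-0.091  0.022 -3.881 -0.016  0.067 -0.   ]
```

View pics/rocks.png

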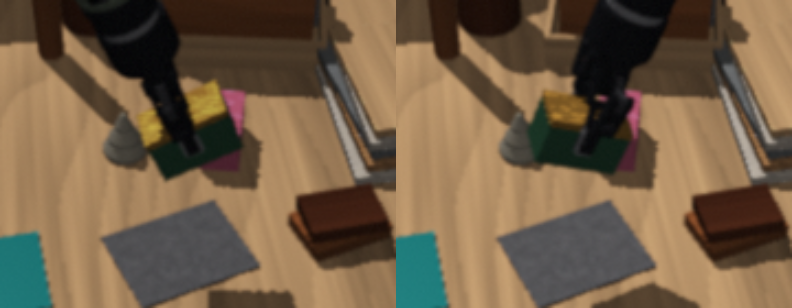

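View pics/rockend.png

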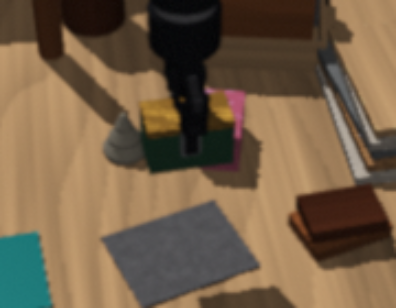

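Weight is 3.9 N throughout. The lateral moment swings ±0.58 N·m and stays shifted at level, from 0.007 to 0.067, so a loose mass moved. The knob is inside and the tin goes back on the mat.

```bash
python3 - <<'E'
from h import *
r=rot(.07)
move_l(tcp((.510,.238,.20),r),velocity=.1)
move_l(tcp((.510,.238,.055),r),velocity=.1); sleep(.2)
hit=move_l(tcp((.510,.238,.040),r),velocity=.01,until_force=3.0)
s=get_state(); print(hit,s["position"],s["clock"]); print(force(15)[0])
f=grab_frame("side"); cv2.imwrite("pics/pre.png",cv2.resize(f["img"][90:220,200:380,::-1],None,fx=3,fy=3))
E
```

```text
True [0.50989912 0.2379722  0.0246569 ] 20.5917
[-1.590e-01 -4.450e-01  5.788e+00  1.020e-01  5.000e-03  5.000e-03]
```

View pics/pre.png

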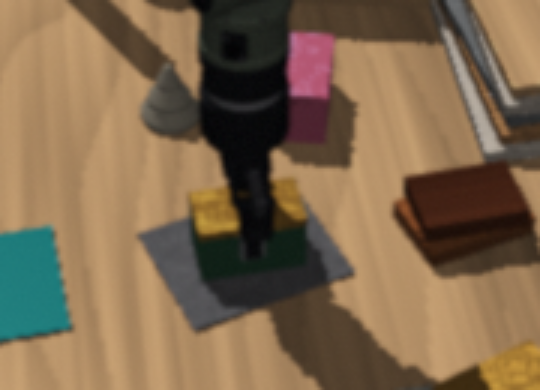

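It is seated on the mat at the original grasp height (TCP z 0.0247 against 0.0246) and pressing lightly. Releasing and retreating.

```bash
python3 - <<'E'
from h import *
let_go(); sleep(.3); r=rot(.07)
move_l(tcp((.510,.238,.20),r),velocity=.1); 
set_joints([1.049,.326,-.193,1.052,0,1.437]); sleep(.5)
F={n:grab_frame(n) for n in("top","side")}
for nm,ut,us in(("tin",(220,185),(283,167)),("twin",(311,121),(365,223))):
    fm=[]
    for n,u in(("top",ut),("side",us)):
        L=[d for d in silhouettes(n,"tin_1") if np.hypot(*(np.array(d["centre"])-u))<25]
        if L: fm.append((F[n],L[0]["mask"].astype(np.float32)))
    print(nm,len(fm),fit(fm,[*ground(F["top"],ut,.034),0],.004,(.096,.054,.06)))
cv2.imwrite("pics/end.png",F["side"]["img"][:,:,::-1]); s=get_state(); print(s["clock"],s["finger_gap"],s["contact_force"])
E
```

```text
tin 2 (array([0.51029523, 0.23668432, 0.06408518]), np.float64(0.07792405784130096))
twin 2 (array([0.68365811, 0.0099224 , 0.37887918]), np.float64(0.10015366226434708))
25.6583 0.9958361596548208 [-0.29675939  0.59203863 -0.60454458]
```

View pics/end.png

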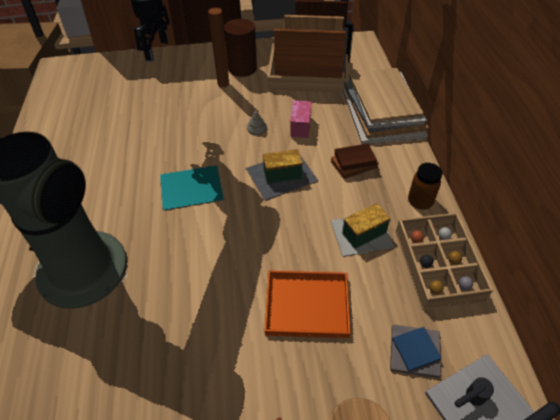

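The tin stands upright on the mat at (283,166), about 2 mm from its centre. The twin at (365,224) is unmoved and the arm is clear.

```bash
python3 -c "
from cell import *
sign_off()"
```

```text
the job is handed in; nothing more can be done
```

The checked tin still holds the brass knob, so I set it back upright on the grey mat, let go, and handed the job in at about 26 s on the robot's clock.

- **Rocking:** I tipped the tin about 21° each way, each end down twice in turn, while it was held about 0.16 m above the mat. The grip did not slip.
- **Why the knob is inside:** the tin weighed a steady 3.9 N (about 390 g), against about 1.3 N for an empty one. After rocking, the moment at level had shifted from 0.007 to 0.067 N·m, which fits a loose mass having moved.
- **Final checks:** the camera fit puts the tin about 2 mm from the mat's centre, and the picture shows it upright. The twin on the tile is less than 1 mm from its start. The gripper is open and the arm is back at its starting position.
- **Disagreements:** none that affect the result. The first mat outline fitted poorly because the tin covered part of it, but the outline drawn over the pictures lined up with the mat's edges.

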